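Ready the sample grinder: catch tray home, then rock out the tight bung

TASK

Get the sample grinder ready for the next sample: first push its metal catch tray fully home in the bay at the front, so that nothing can spill, then take the tight bung out of the filler neck on top and leave it in the empty blue sample tray. The grinder just stands on its feet and a springy lip holds the bung, so a straight pull picks up the whole grinder: rock the bung's handle from side to side while lifting until it has worked loose. Keep the grinder on its feet, without lifting it, tipping it or shoving it along.

Things in the scene. Friction and masses are not known exactly. Their poses are not given: they have to be found in the camera images.
- grinder: Sample grinder, 2.5 kg, loose on four rubber feet. Dark base 200 (x) x 240 (y) x 52 mm high; on it a white housing 130 x 150 mm, 88 mm high, set back 63 mm from the base's front face; on that a steel filler neck. Origin: table height under the base's middle, z up, front facing its -x. It slides when pushed level with over about 15 N and lifts off when pulled up with over about 26 N.
- bay_mouth (a point): Middle of the tray bay's mouth, at table height on the base's front face (100 mm in front of the grinder's origin; same axes, +x leads in). The bay has side walls at y = +-52 mm, is 43 mm high and 104 mm deep, and is open to the table below, on which the tray slides.
- neck (a point): Centre of the top rim of the filler neck (upright steel tube 60 mm outside, 42 mm bore), 131 mm above the table, 25 mm behind the grinder's origin; same axes. Inside, 8 mm below the rim, a springy reddish silicone lip grips the bung all round.
- bung: Bung, 340 g, 128 mm tall: pale tapered plug 36 mm long (37 to 31 mm across, chamfered end) under a steel flange 51 mm across, 5 mm thick; above it a thin wooden stem 23 mm across and a round knob. Origin: on the axis at the flange's underside, z toward the knob. Seated, the origin is at point neck. The lip lets go when it has risen about 28 mm; the higher it is, the looser.
- knob (a point): Centre of the bung's wooden knob (37 mm across, 62 to 92 mm above the flange's underside; this point 74 mm above it). A straight pull at first needs over 30 N. Pushed 15 to 18 mm sideways here, from alternate sides, with the fingers rising some 12 mm during each push, the bung tilts about 0.2 rad and climbs 2 to 5 mm a push. Risen 14 mm, it can be gripped and drawn out upward.
- catch_tray: Aluminium catch tray, 260 g, in front of the bay, a little askew. Pan 96 (x) x 100 x 34 mm, its front half tapered to 84 mm at the nose (+x end); a front plate 124 mm wide, 2 to 38 mm high, outer face at x = -53 mm, with a black tab 44 mm wide in its middle out to x = -64 mm. Origin: table height under the pan's middle. Home, the plate lies against the base's face: origin 48 mm inside bay_mouth.
- blue_tray: Empty moulded blue sample tray that stays put (it stands on a tacky foot), boat-shaped with pleated ends, 109 mm (x) x 216 mm (y), 32 to 38 mm high; floor up to 8 mm above the table, roughly 65 x 150 mm. Origin: table height under its middle.
Not all that is in view belongs to the job. What is meant by the bung is not green, red or yellow, and is the larger of those in its own colour.

How it is judged:
On the way, in this order (a step that is already met when the one before it is completed fails the run):
1. the catch tray is fully home in the grinder's bay (x of catch_tray in the frame of grinder above -0.057 m and y of catch_tray in the frame of grinder between -0.006 and 0.006 m and height (world z) of catch_tray below 0.006 m), for 0.2 s.
2. the bung is out of the neck ((z of bung in the frame of neck above 0.037 m or horizontal distance between bung and neck above 0.06 m)), for 0.1 s.
At the end, for the whole second after the job is handed in: catch tray home (front plate within 5 mm of the base's face, within 6 mm of the middle); bung at rest in the blue tray, standing or lying, flange centre under 60 mm up and over the tray; grinder flat on its feet within 40 mm of where it stood (all of step 1 and x of bung in the frame of blue_tray between -0.055 and 0.055 m and y of bung in the frame of blue_tray between -0.105 and 0.105 m and z of bung in the frame of blue_tray below 0.06 m and linear speed of bung below 0.03 m/s and angle between grinder's own z axis and vertical below 0.02 rad and height (world z) of grinder below 0.004 m and distance of grinder from where it was at the start of the episode below 0.04 m); the robot touches nothing.
It fails at once if the grinder is lifted off the table (its origin raised by 8 mm) (height (world z) of grinder above 0.008 m).
It fails at once if the grinder is tipped by more than 0.08 rad (angle between grinder's own z axis and vertical above 0.08 rad).
It also fails if it takes over 67 s, if anything falls off the work surface, if the arm or the gripper's body presses on something with over 40 N, if the wrist force passes 120 N, or if a joint passes its speed limit or range.

ROBOT

A 6-joint arm with a two-finger parallel gripper is mounted at the origin on a cart in front of the work surface, level with it; the furniture and walls round the work are solid. World frame = base frame: x ahead of the robot, y to its left, z up, the work surface at z = 0. Lengths are in m, angles in rad, forces in N, time in s.
With the tool pointing down it reaches from about 0.375 to 0.925 m from the base axis. Payload 5.7 kg.
Tool frame: the origin (TCP) lies midway between the tips of the shut fingers; the grasp point (between the pads) lies 19 mm behind it; z points along the fingers, y is the line along which they close (so a half turn about z gives the same grasp; the last joint's range is limited). The gripper opens to 88 mm and grips with 3 to 60 N. Pads are 20 mm wide; open, the fingers measure 115 mm over their backs; the gripper's body (75 mm by 178 mm) begins 61 mm behind the grasp point.
Start: joints at [-1.27, 0.359, 1.51, -0, 1.272, -0.115], TCP at [0.242, -0.549, 0.223] pointing down, gripper open.
Joint ranges: [-2.97, 2.97], [-1.01, 2.36], [0.21, 2.38], [-0.96, 4.11], [0.2, 2.71], [-2.98, 2.98]. Speed limits (rad/s): [2.39, 2.39, 3.14, 3.14, 3.14, 3.14].

INTERFACE

Orientations are given as a unit quaternion [x, y, z, w].
In Python, from bench import move_ptp, servo_line, goto_joints, move_gripper, sleep, inverse_kinematics, capture, PlanningError, close_job, spot_in, silhouettes, current_clock, current_joint_pos, current_qvel, current_joint_torque, current_position, current_orientation, current_force, current_torque, current_finger_gap, current_grip_force gives the robot as it stands. Calls block until the motion is done:
- move_ptp(position, orientation): joint-space move of the TCP to a pose.
- servo_line(position, orientation=None, rate=0.15, contact_N=None): straight line of the TCP; orientation=None keeps the orientation; rate is the mean speed in m/s. With contact_N (N) it stops when the force on the tool has changed by that much, and returns True; else False.
- goto_joints(angles): joint-space move.
- move_gripper(opening): finger opening in m; the grip force is fixed at half the most; returns when the fingers have stopped.
- sleep(seconds).
- inverse_kinematics(position, orientation): joint angles nearest the present ones, or None.
- capture(name): name is "scene" or "top"; returns a dict with "image" (480x640x3 uint8, blue, green, red), "range_z" (480x640 float32, m along the optical axis (not along the pixel's ray), 0 where there is no reading), "intrinsics" (3x3 intrinsics, pixels), "R" (3x3) and "t" (3): a world point X has camera coordinates R X + t. Camera axes: x right, y down, z forward; pixel columns grow to the right and rows downward; lengths in m; the calibration is good to about 2 mm. A picture is of the moment at which its call begins.
A pose or a line that the arm cannot do raises PlanningError and nothing moves.
- close_job(): hands the job in; it is judged then, once.
Trained networks look in the newest picture that a camera, given by its name, has taken for a name from the list of things; names that differ only in an ending like _2 or _b are one class to them, and where a whole thing is asked for, a point or a joint stands for the part that bears it (a point fixed in the world has none). Each returns a list of dicts, best first, with "conf" (0 to 1); they miss things now and then, are a little off and sometimes report something else, mostly with a low value. They report only what shows in the picture. A call takes as long as a camera call. They do not tell look-alikes from the thing itself.
- spot_in(camera, query): "xy" ([column, row] in pixels, amid what is visible of it).
- silhouettes(camera, query): "region" (480x640 bool, what is visible of it) and "xy" ([column, row] in pixels, amid what is visible of it).
Readings, each from a call of its own:
- current_clock(): time.
- current_joint_pos(): joint angles.
- current_qvel(): joint speeds.
- current_joint_torque(): joint torques, N m.
- current_position(): TCP position.
- current_orientation(): TCP orientation.
- current_force(): force on the tool from outside, world axes, zero at the start.
- current_torque(): the same for the moment, N m.
- current_finger_gap(): finger opening in m.
- current_grip_force(): force on a finger pad.
Only numpy, scipy, OpenCV 4.12 (cv2) and the standard library are available. Lean on these libraries where they do the work, as an engineer would, in place of code of your own. Each camera call takes 0.05 s, during which the arm holds its last target. There are 200 camera calls.

## Working session

There is one attempt and no reset: what is moved stays moved. The work goes in short steps, each a Python script; the robot and the scene stay as the last script left them, time stands still between calls to the robot, and variables do not carry over. Pictures are saved under pics/ and viewed, at most 10 in all, crops included, and the job is handed in when it is done.

```bash
mkdir -p pics; cat > h.py <<'E'
import numpy as np, cv2
from bench import *
def pts(c, mask=None):
    z=c["range_z"]; v,u=np.nonzero((z>0) if mask is None else (mask&(z>0)))
    K=np.array(c["intrinsics"]); d=z[v,u]
    P=np.stack([(u-K[0,2])/K[0,0]*d,(v-K[1,2])/K[1,1]*d,d],1)
    return (P-np.array(c["t"]))@np.array(c["R"]), u, v
def proj(c,X):
    p=np.array(c["R"])@np.array(X)+np.array(c["t"]); p=np.array(c["intrinsics"])@p; return p[:2]/p[2]
E
python3 - <<'E'
from h import *
for cam in ("scene","top"):
    c=capture(cam); cv2.imwrite(f"pics/{cam}0.png",c["image"]); np.savez(f"{cam}0.npz",**c)
    print(cam, "campos",-np.array(c["R"]).T@np.array(c["t"]))
    for q in ("grinder","neck","bung","knob","catch_tray","blue_tray"):
        try: r=silhouettes(cam,q)
        except Exception as e: print(q,e); continue
        for d in r[:5]:
            P,u,v=pts(c,d["region"])
            print(q,round(d["conf"],2),np.round(d["xy"]),d["region"].sum(),np.round(np.median(P,0),3),np.round(np.percentile(P,2,0),3),np.round(np.percentile(P,98,0),3), c["image"][d["region"]].mean(0).round())
print(current_clock())
E
```

```text
scene campos [0.13715596 0.71344948 0.90709774]
grinder 0.71 [353. 274.] 8875 [0.627 0.076 0.055] [ 0.551 -0.081  0.013] [0.744 0.153 0.122] [80. 86. 86.]
grinder 0.2 [416. 315.] 2449 [0.494 0.032 0.011] [ 0.439 -0.013  0.002] [0.544 0.088 0.039] [136. 148. 153.]
neck 0.94 [353. 272.] 8820 [0.627 0.076 0.055] [ 0.551 -0.081  0.014] [0.743 0.153 0.124] [80. 86. 85.]
bung 0.9 [354. 219.] 695 [0.671 0.038 0.176] [0.657 0.012 0.135] [0.698 0.052 0.225] [ 57.  83. 108.]
bung 0.89 [304. 320.] 367 [0.627 0.212 0.05 ] [0.618 0.196 0.012] [0.644 0.221 0.09 ] [  3. 142. 169.]
bung 0.82 [249. 308.] 975 [0.717 0.277 0.057] [0.703 0.218 0.001] [0.805 0.292 0.13 ] [ 47. 108.  31.]
bung 0.77 [394. 218.] 688 [ 0.678 -0.142  0.063] [ 0.663 -0.169  0.007] [ 0.704 -0.128  0.131] [ 15.  20. 137.]
bung 0.75 [329. 221.] 353 [ 0.805 -0.042  0.043] [ 0.794 -0.095  0.   ] [ 0.853 -0.032  0.095] [ 75.  98. 120.]
knob 0.91 [328. 218.] 345 [ 0.804 -0.042  0.044] [ 0.794 -0.133  0.001] [ 0.864 -0.032  0.095] [ 72.  95. 117.]
knob 0.8 [306. 319.] 391 [0.628 0.212 0.046] [0.618 0.194 0.009] [0.646 0.221 0.09 ] [  
[... 1498 characters left out ...]
246 0.001] [0.747 0.291 0.129] [31. 83. 20.]
knob 0.61 [270. 254.] 201 [0.63  0.201 0.081] [0.618 0.19  0.025] [0.645 0.217 0.088] [  8. 126. 156.]
knob 0.58 [433. 230.] 541 [ 0.681 -0.147  0.104] [ 0.663 -0.171  0.038] [ 0.708 -0.131  0.13 ] [ 12.  14. 118.]
knob 0.56 [381. 177.] 258 [ 0.804 -0.046  0.039] [ 0.793 -0.064  0.001] [ 0.825 -0.034  0.094] [57. 71. 91.]
catch_tray 0.62 [346. 322.] 2191 [0.489 0.034 0.004] [ 0.439 -0.014 -0.   ] [0.544 0.082 0.038] [138. 145. 153.]
catch_tray 0.22 [354. 227.] 565 [0.672 0.03  0.214] [0.657 0.007 0.134] [0.694 0.049 0.224] [52. 69. 93.]
blue_tray 0.64 [225. 303.] 3977 [0.526 0.306 0.007] [ 0.467  0.211 -0.   ] [0.584 0.395 0.034] [98. 39.  6.]
0.7
```

```bash
python3 - <<'E'
from h import *
c=dict(np.load("top0.npz"))
P,u,v=pts(c)
def rect(m,n):
    r=cv2.minAreaRect(P[m][:,:2].astype(np.float32)); print(n,m.sum(),np.round(r[0],4),np.round(r[1],4),r[2]); return r
near=(abs(P[:,0]-.65)<.16)&(abs(P[:,1]-.03)<.17)
rect(near&(abs(P[:,2]-.052)<.004)&(P[:,0]>.54),"base"); rect(near&(abs(P[:,2]-.090)<.008),"housing")
t=(P[:,0]>.41)&(P[:,0]<.56)&(abs(P[:,1]-.033)<.09)&(P[:,2]>.012)
rect(t&(P[:,2]<.045),"tray rim"); rect(t&(P[:,2]>.034)&(P[:,2]<.043),"plate")
rect((P[:,2]>.210)&near,"knob");rect((P[:,2]>.127)&(P[:,2]<.14)&near,"flange/neck")
for (n,x0,x1,y0,y1) in(("housing",.55,.8,-.1,.2),):
  q=P[(P[:,0]>x0)&(P[:,0]<x1)&(P[:,1]>y0)&(P[:,1]<y1)]; print(np.histogram(q[:,2],bins=np.arange(0,.24,.01)))
# blue tray
b=(P[:,0]>.44)&(P[:,0]<.62)&(P[:,1]>.18)&(P[:,1]<.43)&(P[:,2]>.02)
rect(b&(P[:,2]<.042)&(P[:,0]<.6),"blue")
# other tall objects
img=c["image"]; s=cv2.resize(img[150:370,180:480],None,fx=2.6,fy=2.6,interpolation=cv2.INTER_CUBIC); cv2.imwrite("pics/topcrop.png",s)
E
```

```text
base 5187 [0.6803 0.0279] [0.24   0.2559] 87.64146423339844
housing 3326 [0.7146 0.0699] [0.2562 0.1952] 88.76886749267578
tray rim 508 [0.4938 0.0395] [0.1702 0.121 ] 87.64595031738281
plate 280 [0.4939 0.0355] [0.1551 0.1205] 87.6301040649414
knob 299 [0.6785 0.028 ] [0.0339 0.0357] 87.31775665283203
flange/neck 348 [0.6738 0.0294] [0.0583 0.0492] 72.13151550292969
(array([1857,    1,   63,   46,  745, 4612,   39,  164, 3003,  390,   16,
         22,   78,  282,   31,    0,    0,    0,    0,    8,   19,  116,
        183]), array([0.  , 0.01, 0.02, 0.03, 0.04, 0.05, 0.06, 0.07, 0.08, 0.09, 0.1 ,
       0.11, 0.12, 0.13, 0.14, 0.15, 0.16, 0.17, 0.18, 0.19, 0.2 , 0.21,
       0.22, 0.23]))
blue 946 [0.5265 0.3008] [0.2122 0.1073] 72.36216735839844
```

View pics/scene0.png

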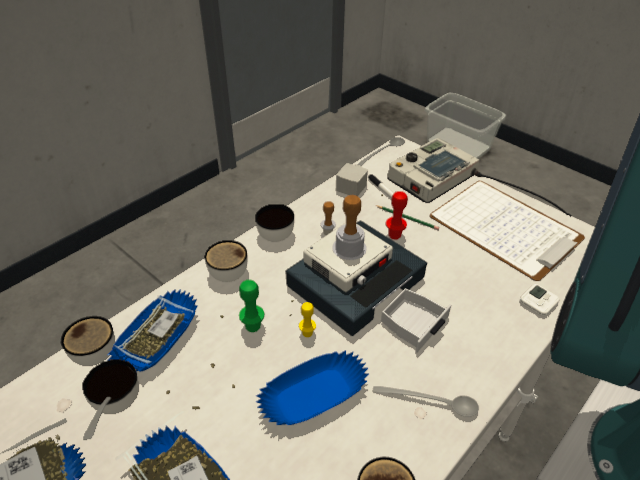

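View pics/topcrop.png

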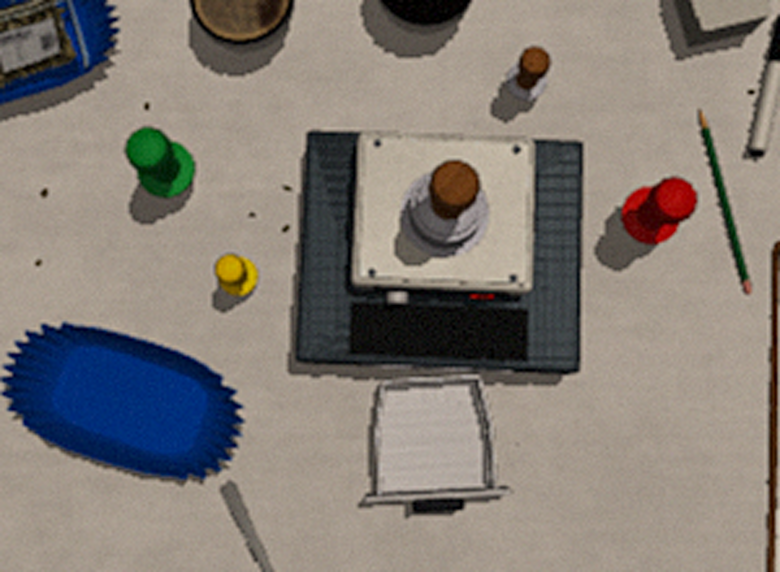

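Candidates for the bung, as scene pixels: large wooden one in the neck (352,215), small wooden one (328,213), green (250,305), red (398,215), yellow (307,320). I choose the large wooden one in the neck at world ≈(0.674,0.029). The top crop confirms that it sits in the steel neck, and that the tray lies in front of the bay with a yaw opposite to the grinder's.

```bash
cat >> h.py <<'E'
from scipy.spatial.transform import Rotation as Ro
def down(a):
    y=np.array([-np.sin(a),np.cos(a),0]); z=np.array([0,0,-1.]); return Ro.from_matrix(np.stack([np.cross(y,z),y,z],1)).as_quat()
def blob(c,box,zlo,zhi,k=0):
    """points in a box/height band, largest connected pixel blob"""
    P,u,v=pts(c); m=(P[:,0]>box[0])&(P[:,0]<box[1])&(P[:,1]>box[2])&(P[:,1]<box[3])&(P[:,2]>zlo)&(P[:,2]<zhi)
    im=np.zeros((480,640),np.uint8); im[v[m],u[m]]=1
    n,l,s,_=cv2.connectedComponentsWithStats(im); b=1+np.argmax(s[1:,4]); return P[m][l[v[m],u[m]]==b]
def fitrect(Q,yr=np.arange(-.25,.25,.005),p=.4):
    best=None
    for a in yr:
        e=Q[:,:2]@np.array([[np.cos(a),-np.sin(a)],[np.sin(a),np.cos(a)]])
        lo,hi=np.percentile(e,p,0),np.percentile(e,100-p,0); A=np.prod(hi-lo)
        if best is None or A<best[0]: best=(A,a,lo,hi)
    A,a,lo,hi=best; m=(lo+hi)/2
    return np.array([np.cos(a)*m[0]-np.sin(a)*m[1],np.sin(a)*m[0]+np.cos(a)*m[1]]),a,hi-lo
E
python3 - <<'E'
from h import *
c=dict(np.load("top0.npz"))
for n,b,z0,z1 in (("base",(.5,.8,-.13,.18),.046,.058),("house",(.55,.8,-.1,.15),.08,.096),("tray",(.41,.549,-.06,.12),.012,.043)):
    print(n,*fitrect(blob(c,b,z0,z1)))
Q=blob(c,(.41,.475,-.06,.12),.034,.044); print("plate",np.polyfit(Q[:,1],Q[:,0],1),Q[:,:2].mean(0),Q.min(0),Q.max(0))
for cam in("top","scene"):
    c=dict(np.load(cam+"0.npz"))
    for z0,z1 in((.195,.222),(.150,.185),(.129,.140)):
        Q=blob(c,(.62,.73,-.03,.09),z0,z1)
        r,_,s=fitrect(Q,[0]); print(cam,z0,r,s,len(Q))
E
```

```text
base [0.65267345 0.02915107] -0.039999999999999813 [0.19900125 0.23856207]
house [0.68134174 0.02777233] -0.04499999999999982 [0.12860441 0.15001174]
tray [0.49010284 0.03473276] 0.050000000000000266 [0.11164111 0.11981676]
plate [-0.07247879  0.44794957] [0.44568772 0.03120705] [ 0.43425404 -0.02728451  0.0340629 ] [0.46840509 0.09246053 0.04222228]
top 0.195 [0.67835043 0.02873489] [0.03550092 0.03484026] 239Traceback (most recent call last):
  File "<stdin>", line 9, in <module>
  File "h.py", line 17, in blob
    n,l,s,_=cv2.connectedComponentsWithStats(im); b=1+np.argmax(s[1:,4]); return P[m][l[v[m],u[m]]==b]
                                                      ~~~~~~~~~^^^^^^^^^
    return _wrapfunc(a, 'argmax', axis=axis, out=out, **kwds)
    return bound(*args, **kwds)
ValueError: attempt to get argmax of an empty sequence
```

```bash
cat >> h.py <<'E'
G=np.array([.6527,.0291]); YG=-.042
def gp(x,y,z): return [G[0]+np.cos(YG)*x-np.sin(YG)*y, G[1]+np.sin(YG)*x+np.cos(YG)*y, z]
E
python3 - <<'E'
from h import *
a=.075; Z=.013
try:
    move_ptp([.405,.030,.2],down(a)); print(current_clock(), current_joint_pos())
    move_gripper(.058)
    servo_line([.405,.030,Z],rate=.2)
    print("c1",servo_line([.424,.0315,Z],rate=.06,contact_N=4),current_position())
    move_gripper(.048); print("gap",current_finger_gap(),current_grip_force())
    p=gp(-.205,0,Z); print(p)
    servo_line(p,down(YG),rate=.04)
    print("c2",servo_line(gp(-.150,0,Z),down(YG),rate=.06,contact_N=8),current_position(),current_force())
except PlanningError as e: print(e)
c=capture("top"); cv2.imwrite("pics/t1.png",cv2.resize(c["image"][200:370,240:460],None,fx=3,fy=3)); print(current_clock())
E
```

```text
2.8583 [-9.74937620e-02  1.01253879e-01  1.92952055e+00 -1.75890983e-04
  1.11036331e+00 -1.74200979e+00]
c1 False [0.42470207 0.03151766 0.0132215 ]
gap 0.04790799905564356 0.0
[np.float64(0.44788078342249277), np.float64(0.03770746888325481), 0.013]
c2 False [0.50297003 0.03540574 0.01306195] [-0.36029823 -0.83341191 -0.56792679]
7.3417
```

View pics/t1.png

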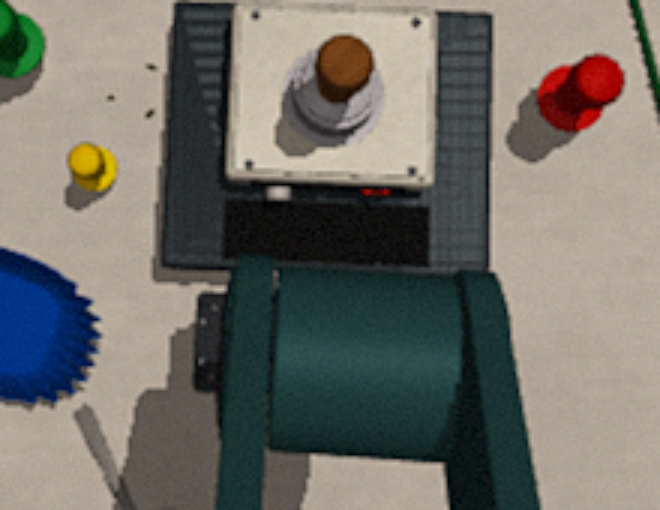

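The arm hides the tray in this picture. The grinder has not moved and the push force is low, so I'll continue home.

```bash
python3 - <<'E'
from h import *
Z=.013
r=servo_line(gp(-.111,0,Z),down(YG),rate=.05,contact_N=8); print("c3",r,current_position(),current_force(), "target",gp(-.115,0,Z))
p=np.array(current_position())
servo_line(gp(-.16,0,Z),down(YG),rate=.15)
servo_line(gp(-.16,0,.2),down(YG),rate=.3)
servo_line(gp(-.25,0,.26),down(YG),rate=.3)
c=capture("scene"); cv2.imwrite("pics/s2.png",cv2.resize(c["image"][170:370,240:480],None,fx=3,fy=3))
c=capture("top"); print("base",*fitrect(blob(c,(.5,.8,-.13,.18),.046,.058)))
Q=blob(c,(.50,.562,-.06,.12),.025,.0435); print("plate",len(Q),Q.min(0),Q.max(0))
print(current_clock())
E
```

```text
c3 True [0.53677795 0.03392995 0.01260765] [ 0.19409136 -0.36645505  0.33379948] target [np.float64(0.5378014150906666), np.float64(0.033928580105240504), 0.013]
base [0.6529289  0.02910478] -0.04499999999999982 [0.19869844 0.23855883]
plate 203 [ 0.53767187 -0.02879093  0.02596314] [0.55513459 0.09276069 0.04116046]
9.8167
```

View pics/s2.png

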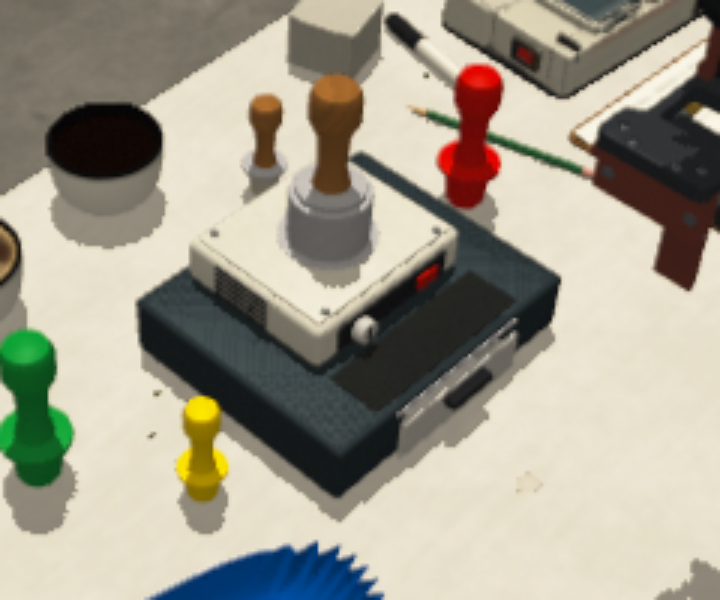

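The tray is home: its plate is flush and the tab sits at ≈(470,385) in the crop. The grinder hasn't moved. Next I'll start rocking.

```bash
cat >> h.py <<'E'
K=(.0255,-.0004)   # knob in grinder frame
def rock(side,h,opening=.046,amp=.0165,up=.012):
    """push knob toward side*(+y) while rising; h = present rise of the bung"""
    q=down(YG); z=.131+.074+h-.019
    s=side*(amp+(opening-.037)/2)
    servo_line(gp(K[0],K[1],z-.006),q,rate=.08)
    servo_line(gp(K[0],K[1]+side*.004,z-.006),q,rate=.06)
    f0=np.array(current_force())
    r=servo_line(gp(K[0],K[1]+s,z-.006+up),q,rate=.04,contact_N=18)
    f=np.array(current_force()); print("rock",side,"stop" if r else "",np.round(f,1),np.round(current_position(),4))
    servo_line(gp(K[0],K[1],z+.004),q,rate=.08)
def look(name=None):
    c=capture("scene"); 
    if name: cv2.imwrite(f"pics/{name}.png",cv2.resize(c["image"][140:340,240:480],None,fx=3,fy=3))
    t=capture("top"); b=fitrect(blob(t,(.5,.8,-.13,.18),.046,.058)); print("base",b[0].round(4),round(b[1],3),b[2].round(3),"clock",current_clock()); return c,t
E
python3 - <<'E'
from h import *
q=down(YG)
move_gripper(.08)
move_ptp(gp(*K,.28),q)
servo_line(gp(*K,.186),q,rate=.15,contact_N=8)
move_gripper(.046); print(current_finger_gap(),current_force())
rock(1,0); rock(-1,.002)
look("s3")
E
```

```text
0.0457026788093834 [ 0.6371857  -0.39513247  0.39042039]
rock 1  [ 0.6 -3.5 -0.5] [0.6791 0.048  0.1921]
rock -1  [-1.5  2.5 -0.5] [0.6771 0.0065 0.1942]
base [ 0.62   -0.0102] -0.015 [0.133 0.157] clock 16.3167
```

View pics/s3.png

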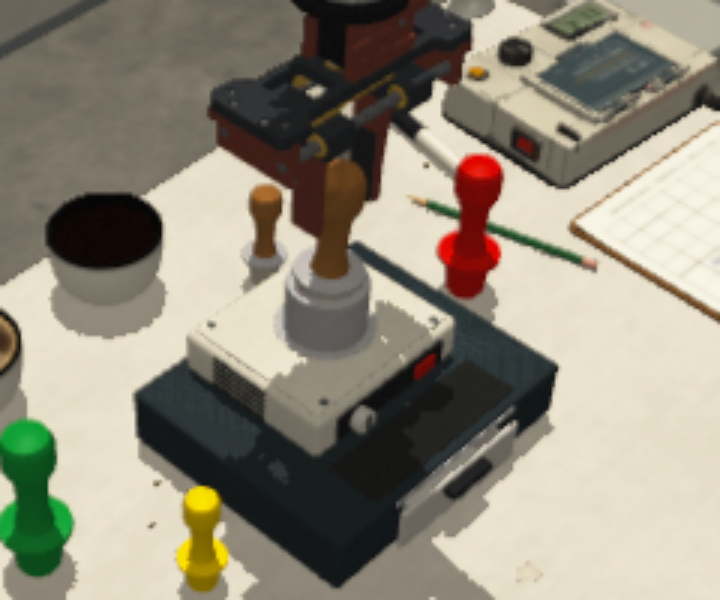

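The bung is tilted toward −y (knob at ≈(345,185) in the crop), the flange looks slightly raised and the grinder stands flat. With this narrow opening the return stroke drags the knob back, so I'll widen it to make each push one-sided.

```bash
cat >> h.py <<'E'
def bungz(ref=None):
    c=capture("scene"); r=[d for d in silhouettes("scene","bung")]
    for d in r:
        P,_,_=pts(c,d["region"])
        m=(np.hypot(P[:,0]-.678,P[:,1]-.029)<.06)&(P[:,2]>.12)
        if m.sum()>200:
            P=P[m]; z=np.percentile(P[:,2],98); T=P[P[:,2]>z-.02]
            s=P[P[:,2]<z-.075]
            print("bung top z",round(z,4),"rise",round(z-.225,4),"knobxy",T[:,:2].mean(0).round(3),"low",np.percentile(P[:,2],[1,5,10]).round(3)); return z-.225
    print("bung not seen")
def base(): t=capture("top"); P,u,v=pts(t); m=(abs(P[:,0]-.65)<.2)&(abs(P[:,1]-.03)<.17)&(abs(P[:,2]-.052)<.006); print("front/left top z", P[m][:,2].mean().round(4))
def rock(side,h,opening=.076,amp=.0165,up=.012):
    q=down(YG); z=.131+.074+h-.019-.006
    s=side*(amp+(opening-.037)/2)
    servo_line(gp(K[0],K[1]+side*.001,z),q,rate=.12)
    r=servo_line(gp(K[0],K[1]+s,z+up),q,rate=.06,contact_N=18)
    print("rock",side,"stop" if r else "",np.round(current_force(),1))
    servo_line(gp(K[0],K[1],z+up),q,rate=.15)
E
python3 - <<'E'
from h import *
bungz(); move_gripper(.076)
h=.004
for i in range(2):
    rock(1,h); bungz(); rock(-1,h+.002); r=bungz(); h=np.clip(r,h,h+.008) if r is not None else h+.003
print(current_clock())
look("s4")
E
```

```text
bung top z 0.2307 rise 0.0057 knobxy [0.668 0.034] low [0.128 0.14  0.142]
rock 1  [-0.  -2.3 -1.8]
bung top z 0.231 rise 0.006 knobxy [0.671 0.046] low [0.137 0.141 0.142]
rock -1  [ 0.4  1.6 -1.2]
bung top z 0.2323 rise 0.0073 knobxy [0.673 0.023] low [0.128 0.133 0.143]
rock 1  [-1.2 -0.9 -1. ]
bung top z 0.235 rise 0.01 knobxy [0.672 0.046] low [0.129 0.141 0.145]
rock -1  [-0.6  0.3  0.6]
bung top z 0.236 rise 0.011 knobxy [0.673 0.022] low [0.128 0.133 0.142]
23.1083
base [ 0.618  -0.0113] -0.015 [0.129 0.155] clock 23.2083
```

View pics/s4.png

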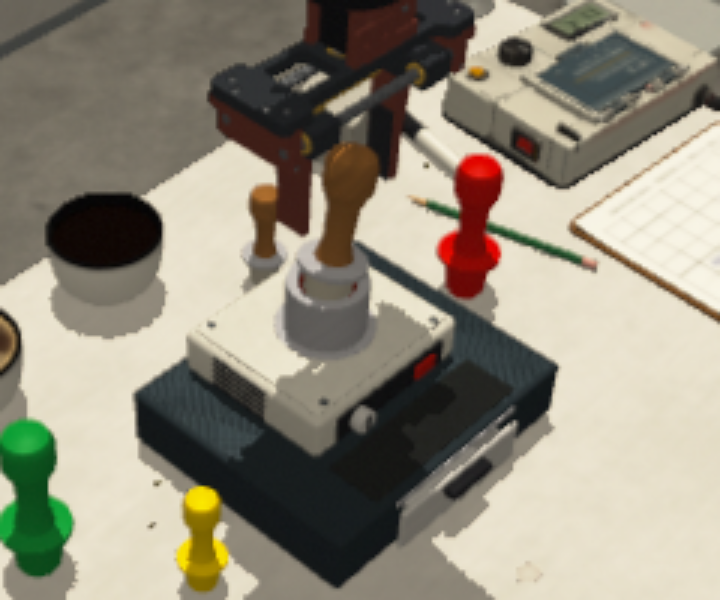

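It works: the bung is up about 11 mm, with pale plug and reddish lip showing at (330,285), and the grinder is flat. I'll give it four more pushes.

```bash
python3 - <<'E'
from h import *
h=.011
for i in range(2):
    rock(1,h); rock(-1,h+.002); r=bungz(); h=np.clip(r,h,h+.008) if r is not None else h+.004
print(h,current_clock())
E
```

```text
rock 1  [ 0.7 -0.3  0.3]
rock -1  [-0.6  0.5  0.9]
bung top z 0.2389 rise 0.0139 knobxy [0.674 0.023] low [0.129 0.134 0.141]
rock 1  [-0.1  0.2 -0.2]
rock -1  [-0.  -0.6 -0.3]
bung not seen
0.017907731974411114 29.0417
```

```bash
python3 - <<'E'
from h import *
q=down(YG)
servo_line(gp(K[0],K[1]-.006,.202),q,rate=.1)
bungz()
move_gripper(.03); print("gap",current_finger_gap(),current_grip_force(),current_force())
servo_line(gp(K[0],K[1],.203),q,rate=.05)
r=servo_line(gp(K[0],K[1],.222),q,rate=.03,contact_N=20); print(r,current_force(),current_position(),current_finger_gap())
look("s5")
E
```

```text
bung top z 0.2413 rise 0.0163 knobxy [0.673 0.021] low [0.128 0.133 0.141]
gap 0.03691866496982214 30.000059902668 [-0.1318976   0.51211656  1.453329  ]
False [-0.28123965  0.20816987 -3.40884878] [0.67805213 0.02786804 0.22201871] 0.036387506683955545
base [ 0.6236 -0.0105] -0.015 [0.14  0.156] clock 31.25
```

View pics/s5.png

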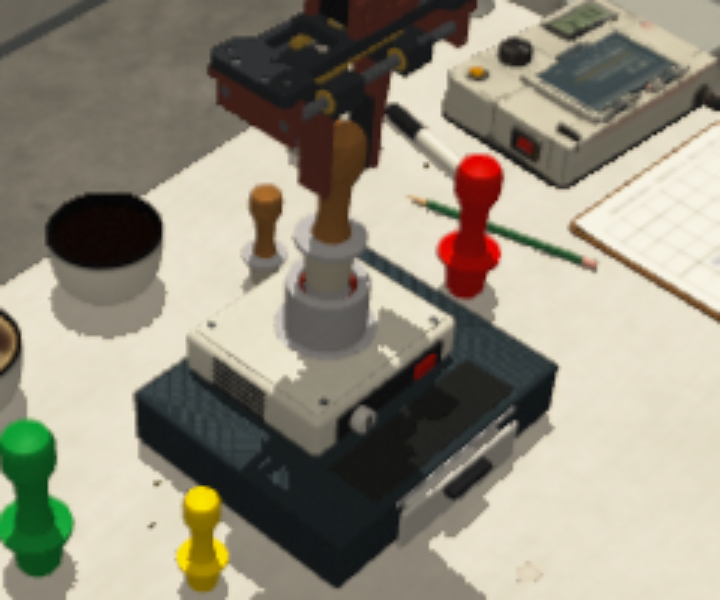

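The bung is lifting freely (3.4 N, just its own weight) and the grinder is flat. Now I'll carry it over to the blue tray.

```bash
python3 - <<'E'
from h import *
q=down(YG); B=[.5265,.3008]
servo_line(gp(*K,.29),q,rate=.1)
move_ptp([*B,.29],q)
servo_line([*B,.125],q,rate=.12)
r=servo_line([*B,.088],q,rate=.03,contact_N=2.5); print(r,current_position(),current_force())
look("s6"); 
E
```

```text
True [0.52666234 0.30073454 0.09629894] [0.86938905 0.26822166 3.49491904]
base [0.6544 0.03  ] -0.03 [0.199 0.239] clock 35.7917
```

View pics/s6.png

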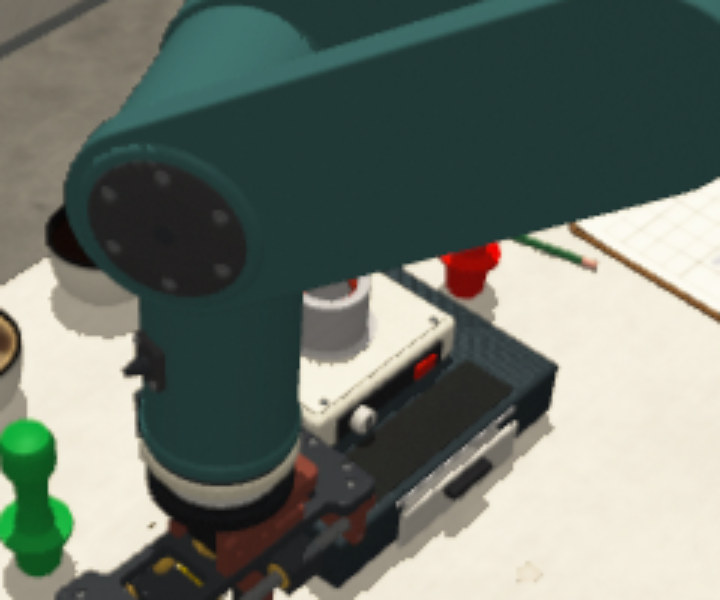

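The bung has touched the tray floor (flange ≈ 0.042), the neck is empty and the grinder is in place. I'll release it and back off.

```bash
python3 - <<'E'
from h import *
B=np.array([.5265,.3008])
move_gripper(.07); sleep(.2)
servo_line([*B,.25],rate=.15)
move_ptp([.45,-.2,.3],down(YG)); 
c=capture("scene"); cv2.imwrite("pics/s7.png",c["image"][160:460,200:500].repeat(2,0).repeat(2,1))
t=capture("top"); print("base",*fitrect(blob(t,(.5,.8,-.13,.18),.046,.058)))
Q=blob(t,(.50,.562,-.06,.12),.025,.0435); print("plate",len(Q),Q.min(0),Q.max(0))
for d in silhouettes("top","bung"):
    P,_,_=pts(t,d["region"]); print(d["xy"],np.median(P,0).round(3),P.max(0).round(3))
print(current_clock(),current_force())
E
```

```text
base [0.65434941 0.03006476] -0.029999999999999805 [0.19864774 0.23891577]
plate 228 [ 0.53774707 -0.02915696  0.0291034 ] [0.5552117  0.09278971 0.04144541]
[239.6, 212.9] [0.72  0.263 0.111] [0.747 0.294 0.131]
[223.8, 300.3] [0.53  0.295 0.118] [0.555 0.335 0.137]
[431.5, 223.9] [ 0.681 -0.147  0.104] [ 0.724 -0.128  0.132]
[270.7, 256.0] [0.63  0.201 0.081] [0.648 0.22  0.09 ]
[384.8, 179.2] [ 0.805 -0.047  0.049] [ 0.835 -0.032  0.096]
39.875 [0.52450969 0.28028054 0.56691314]
```

View pics/s7.png

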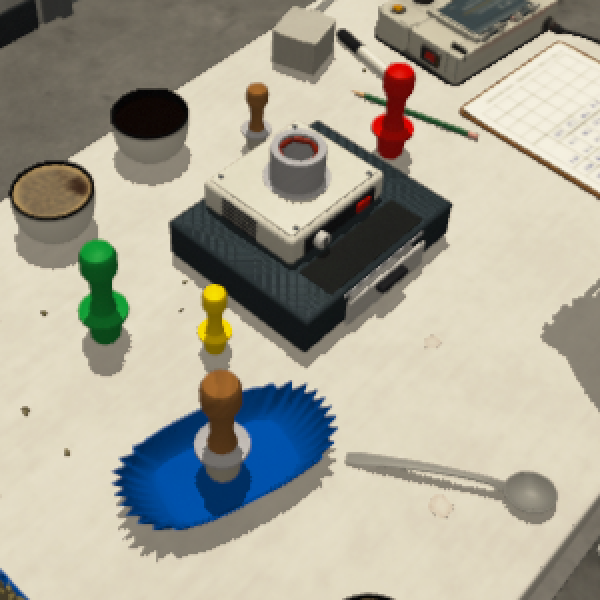

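The bung stands in the tray and the neck is empty. I'll check the plate gap numerically before handing in.

```bash
python3 - <<'E'
from h import *
t=capture("top"); b=blob(t,(.5,.8,-.13,.18),.046,.058); Q=blob(t,(.50,.562,-.06,.12),.029,.043)
for y in (-.02,0,.005,.06,.07,.085):
    f=lambda A:A[abs(A[:,1]-y)<.004,0]
    print(y,"plate",np.round([f(Q).min(),f(Q).max()],4) if len(f(Q)) else None,"base front",np.round(f(b).min(),4))
E
```

```text
-0.02 plate [0.5486 0.5532] base front 0.5527
0 plate [0.5486 0.5531] base front 0.5549
0.005 plate [0.5486 0.5531] base front 0.5548
0.06 plate [0.5507 0.5553] base front 0.5569
0.07 plate [0.5507 0.5552] base front 0.5569
0.085 plate [0.5529 0.5551] base front 0.5568
```

```bash
python3 -c "
from bench import *
print(close_job())"
```

```text
the job is handed in; nothing more can be done
None
```

The job is handed in: the catch tray is home with its plate against the base, the bung stands in the blue tray, and the grinder is flat on its feet within about 2 mm of where it started. No verdict came back from the hand-in.

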